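Empty the carton sealer's catch tray into the storage tote and close it

ROBOT

A 7-joint arm with a two-finger parallel gripper is mounted at the origin on the work surface. World frame = base frame: x ahead of the robot, y to its left, z up, the work surface at z = 0. Lengths are in m, angles in rad, forces in N, time in s.
With the tool pointing down it reaches from about 0.4 to 0.85 m from the base axis. Payload 10.4 kg.
Tool frame: the origin (TCP) lies between the finger pads; the fingertips stand 22 mm ahead of it and the grasp point (between the pads) lies 3 mm ahead of it; z points along the fingers, y is the line along which they close (so a half turn about z gives the same grasp; the last joint's range is limited). The gripper opens to 87 mm and grips with 3 to 60 N. Pads are 19 mm wide; open, the fingers measure 117 mm over their backs; the gripper's body (75 mm by 190 mm) begins 51 mm behind the grasp point.
Start: joints at [1.281, 0.332, -0.065, 1.46, 0.022, 1.35, -0.088], TCP at [0.165, -0.603, 0.245] pointing down, gripper open.
Joint ranges: [-2.6, 2.6], [-0.5, 2.12], [-1.47, 1.34], [0.16, 2.42], [-1.27, 4.41], [0.06, 2.06], [-2.6, 2.6]. Speed limits (rad/s): [2.22, 2.22, 2.79, 2.79, 3.14, 3.14, 3.14].

INTERFACE

Orientations are given as a unit quaternion [x, y, z, w].
In Python, from bench import telemetry, optics, ticket, models gives the robot as it stands.
- The arm moves only by the tool servo_tool, never from a script. Its argument "steps" is a list of rows, each an object with "xyz": the shift along the tool's x, y, z in m, a list of three; "delta_rot": the turn, a rotation vector about the tool's x, y, z in degrees, a list of three; "claw": the finger opening in m, from 0 to 0.087. In form: [{"xyz": [dx, dy, dz], "delta_rot": [ax, ay, az], "claw": claw}, ...]. A call has 1 to 20 rows; each row is the pose to reach, as a shift and turn from the pose commanded when the call began, along the tool's axes at that moment; what a row does not reach only later rows make up. A row lasts 1/10 s, in which the tool goes at most 50 mm and 8.59 degrees, less where a joint would pass 70% of its speed; a pose out of reach is approached as far as the arm can. A call with a gripper value outside its range is refused whole. The fingers move at their own pace and stop on an object; "squeeze" is the grip in N (left out, the last holds). Time passes only in rows, so rows that repeat a pose let the fingers close. It gives the time, the measured TCP pose, the force, the opening and the grip force at its end, in the units of the state.
- telemetry.get_state(): the state, without advancing time (a new reading comes with each control period).
- optics.read_camera(name): name is "side" or "top" or "wrist"; returns a dict with "frame" (480x640x3 uint8, red, green, blue), "vfov" (degrees; the focal length in pixels is half the picture's height over the tangent of half this angle, whatever the lens; pixels are square), "cx", "cy" (the principal point, pixels), "R" (3x3) and "t" (3): a world point X has camera coordinates R X + t; the wrist camera has in their place "tool_from_camera" (4x4, takes a point from camera to tool coordinates, whose origin is the TCP and whose axes are the flange's). Camera axes: x right, y down, z forward; pixel columns grow to the right and rows downward; lengths in m; the calibration is good to about 2 mm. A picture is of the moment at which its call begins: read the wrist's pose just before it. There is no depth.
- ticket.job_done(): hands the job in; it is judged then, once.
Trained networks look in a picture, given as the dict that the camera call returned (one of the last four; its "shot" number tells which), for a name from the list of things; names that differ only in an ending like _2 or _b are one class to them, and where a whole thing is asked for, a point or a joint stands for the part that bears it (a point fixed in the world has none). Each returns a list of dicts, best first, with "confidence" (0 to 1); they miss things now and then, are a little off and sometimes report something else, mostly with a low value. They report only what shows in the picture. A call takes as long as a camera call. They do not tell look-alikes from the thing itself.
- models.look_for(query, picture): "extent" ([centre column, centre row, width, height] as shares, 0 to 1, of the picture: columns of its width, rows of its height, round what is visible of it).
- models.cut_out(query, picture): "region" (480x640 bool, what is visible of it) and "extent" ([centre column, centre row, width, height] as shares, 0 to 1, of the picture: columns of its width, rows of its height, round what is visible of it).
- models.mark_of(query, picture): "position" ([row, column] as shares, 0 to 1, of the picture: columns of its width, rows of its height: a listed point, or the origin of a listed thing).
The state is a dict: "clock": time; "joint_positions": joint angles; "qvel": joint speeds; "joint_torque": joint torques, N m; "tool_pos": TCP position; "orientation": TCP orientation; "contact_force": force on the tool from outside, world axes, zero at the start; "torque": the same for the moment, N m; "finger_gap": finger opening in m; "grip_force": force on a finger pad.
Only numpy, scipy, OpenCV 4.12 (cv2) and the standard library are available. Lean on these libraries where they do the work, as an engineer would, in place of code of your own. Each camera call takes 0.05 s, during which the arm holds its last target. There are 200 camera calls.

TASK

Take the two sealed cartons out of the carton sealer's sloping catch tray and lay them flat on the floor of the storage tote, side by side and without dropping them, then shut the tote's lid fully. Leave the open, unsealed carton where it lies in the tray, and do not disturb the other things on the table.

Things in the scene. Friction and masses are not known exactly. Their poses are not given: they have to be found in the camera images.
- sealer: fixed white carton sealer. Origin on the table under the middle of its catch tray; local x points from the tray to the machine, z up. Its body behind the tray (local x 78 to 348 mm) is 360 mm wide and 300 tall, with a paper roll on top to 410
- tray_floor (a point): middle of the row of cartons, on the aluminium tray's floor, 70 mm above the sealer's origin, axes as the sealer's. The floor climbs to local +x at 35 degrees; 300 mm wide (local y), 155 long along the slope. The cartons rest against a lip at its low end, 61 mm down the slope from here; lip and side walls stand 22 mm square to the floor
- guard_edge (a point): middle of the free edge, underside, of a clear fixed guard plate lying level above the tray's upper half: from the machine's face to sealer local x = -15 mm, 300 wide, underside 222 and top 227 mm above the table. It bars reaching straight down: take cartons square to the slope, the hand leaning towards local -x
- carton_a: sealed cardboard carton, a plain closed block 120 x 50 x 40 mm with a paper band; 0.2 to 0.35 kg. Origin at the centre of its 120 x 50 underside, x along its 120 mm length, y across its width, z out of its top. At the start it lies on the sloping tray, x up the slope, z square to it. The two sealed cartons are alike
- carton_b: sealed cardboard carton, a plain closed block 120 x 50 x 40 mm with a paper band; 0.2 to 0.35 kg. Origin at the centre of its 120 x 50 underside, x along its 120 mm length, y across its width, z out of its top. At the start it lies on the sloping tray, x up the slope, z square to it. The two sealed cartons are alike
- carton_open: open, unsealed empty cardboard carton in the same tray, 120 x 50 mm and 32 mm high, its top open, a small flap standing up at each end to 56 mm; origin and axes as for the sealed ones. The three cartons lie side by side in any order, about 90 mm between centres (82 at least)
- carton_a_mid (a point): centre of carton_a's volume
- carton_b_mid (a point): centre of carton_b's volume
- tote: fixed grey plastic tote, an open box 175 (local x) x 235 (local y) x 85 mm high, walls and floor 4 mm. Origin under its centre on the table, z up. Its lid is hinged along the top of the local +x wall
- lid_hinge (a point): middle of the lid's hinge line (on the tote at local x = +87.5, z = 85 mm); the hinge line runs along local y of the tote
- lid_edge (a point): middle of the lid's free edge, on its outer face, 175 mm from the hinge
- lid (a joint): lid angle in rad: 0 shut, pi/2 upright, to 2.0 open. A grey plate 175 x 235 x 8 mm, with a thumb tab 70 mm wide jutting 19 mm past the middle of the free edge. A stiff hinge (0.2 N m) keeps it where it is left: it does not fall by itself, and can be pushed over and down by its outer face with about 1 to 3 N
- jar: loose bystander: squat amber glass jar with dark cap, 72 mm diameter, 100 tall; origin on its underside
- oil_bottle: loose bystander: green glass bottle, 60 mm diameter, 210 tall; origin on its underside
- can: loose bystander: steel can, 74 mm diameter, 85 tall; origin on its underside
- tape_roll: loose bystander: flat roll of clear tape, 80 mm diameter, 30 tall; origin on its underside
- brush: loose bystander: hand brush lying on the table; origin on its underside
- bowl: loose bystander: white bowl, 120 mm diameter, 55 tall; origin on its underside
There are look-alikes about, which are no part of the job. Leave any red look-alike of the carton_a alone. What is shaped like the carton_b but purple is not meant.

How it is judged:
On the way, in this order (a step that is already met when the one before it is completed fails the run):
1. both sealed cartons lie flat on the tote's floor, released, with the lid still open (x of carton_a_mid in the frame of tote between -0.075 and 0.075 m and y of carton_a_mid in the frame of tote between -0.105 and 0.105 m and z of carton_a_mid in the frame of tote between 0.015 and 0.036 m and angle between the z axis of each of carton_a, carton_b and the z axis of tote, either way round below 0.15 rad and linear speed of each of carton_a, carton_b below 0.02 m/s and x of carton_b_mid in the frame of tote between -0.075 and 0.075 m and y of carton_b_mid in the frame of tote between -0.105 and 0.105 m and z of carton_b_mid in the frame of tote between 0.015 and 0.036 m and contact force between the fingers and carton_a below 0.05 N and contact force between the fingers and carton_b below 0.05 N and value of joint lid above 0.8 rad), for 0.2 s.
2. the lid is shut (value of joint lid below 0.06 rad), for 0.2 s.
At the end, for the whole second after the job is handed in: Both sealed cartons lie inside the tote at rest on its floor, flat (within 0.15 rad, broad side down, not stacked: centre 15 to 36 mm above the tote's underside), let go, and the lid is shut to within 0.06 rad; the open carton is within 30 mm of where it lay in the tray (x of carton_a_mid in the frame of tote between -0.075 and 0.075 m and y of carton_a_mid in the frame of tote between -0.105 and 0.105 m and z of carton_a_mid in the frame of tote between 0.015 and 0.036 m and angle between the z axis of each of carton_a, carton_b and the z axis of tote, either way round below 0.15 rad and linear speed of each of carton_a, carton_b below 0.02 m/s and x of carton_b_mid in the frame of tote between -0.075 and 0.075 m and y of carton_b_mid in the frame of tote between -0.105 and 0.105 m and z of carton_b_mid in the frame of tote between 0.015 and 0.036 m and contact force between the fingers and carton_a below 0.05 N and contact force between the fingers and carton_b below 0.05 N and value of joint lid below 0.06 rad and distance of carton_open from where it was at the start of the episode below 0.03 m); the robot touches nothing.
It fails at once if the open carton is moved more than 30 mm (distance of carton_open from where it was at the start of the episode above 0.03 m).
It fails at once if a bystander is moved more than 40 mm (distance of any of jar, oil_bottle, can, tape_roll, brush, bowl from where it was at the start of the episode above 0.04 m).
It fails at once if carton_a dropped or thrown: it moves faster than 0.7 m/s while the fingers do not hold it (contact force between the fingers and carton_a below 0.05 N and linear speed of carton_a above 0.7 m/s).
It fails at once if carton_b dropped or thrown: it moves faster than 0.7 m/s while the fingers do not hold it (contact force between the fingers and carton_b below 0.05 N and linear speed of carton_b above 0.7 m/s).
It also fails if it takes over 69 s, if anything falls off the work surface, if the arm or the gripper's body presses on something with over 40 N, if the wrist force passes 120 N, or if a joint passes its speed limit or range.

## Working session

There is one attempt and no reset: what is moved stays moved. The work goes in short steps, Python scripts to look and compute and a tool call to move; the robot and the scene stay as the last step left them, time stands still between calls to the robot, and variables do not carry over. Pictures are saved under pics/ and viewed, at most 10 in all, crops included, and the job is handed in when it is done.

Besides the shell and the picture viewer there is one more tool, called after "Emit:" in YAML: its name, and indented under it one key for each argument. servo_tool: Moves the arm, as the interface text tells. Its arguments: {"type":"object","properties":{"steps":{"type":"array"},"squeeze":{"type":"number"}},"required":["steps"]}

```bash
mkdir -p pics; ls; cat > h.py <<'E'
import numpy as np, cv2
from bench import telemetry, optics, ticket, models
from scipy.spatial.transform import Rotation as Rn
def K(p):
    f=240/np.tan(np.radians(p['vfov'])/2); return f,p['cx'],p['cy']
def proj(p,X):
    f,cx,cy=K(p); c=np.asarray(X)@np.array(p['R']).T+np.array(p['t']); return np.stack([cx+f*c[...,0]/c[...,2],cy+f*c[...,1]/c[...,2]],-1)
def ray(p,uv):
    f,cx,cy=K(p);R=np.array(p['R']);t=np.array(p['t'])
    d=R.T@np.array([(uv[0]-cx)/f,(uv[1]-cy)/f,1]); return -R.T@t,d/np.linalg.norm(d)
def atz(p,uv,z):
    o,d=ray(p,uv); return o+d*(z-o[2])/d[2]
def tri(rays):
    A=np.zeros((3,3));b=np.zeros(3)
    for o,d in rays:
        M=np.eye(3)-np.outer(d,d);A+=M;b+=M@o
    X=np.linalg.solve(A,b); return X,[np.linalg.norm((np.eye(3)-np.outer(d,d))@(X-o)) for o,d in rays]
def wristcal(p,s):
    T=np.array(p['tool_from_camera']);Rt=Rn.from_quat(s['orientation']).as_matrix()
    Rc=Rt@T[:3,:3]; c=Rt@T[:3,3]+np.array(s['tool_pos']); p['R']=Rc.T; p['t']=-Rc.T@c; return p
def save(n,im): cv2.imwrite('pics/'+n,cv2.cvtColor(im,cv2.COLOR_RGB2BGR))
E
python3 - <<'E'
from h import *
s=telemetry.get_state();print({k:np.round(v,3).tolist() for k,v in s.items()})
names="sealer tray_floor guard_edge carton_a carton_open tote lid_hinge lid_edge jar oil_bottle can tape_roll brush bowl".split()
for c in ["side","top"]:
    p=optics.read_camera(c); save(c+'0.png',p['frame']); print(c,p['vfov'],p['cx'],p['cy'],np.round(p['R'],3).tolist(),np.round(p['t'],3).tolist())
    for n in names+['carton_a_mid']:
        try: print(n,[(round(d['confidence'],2),np.round([d['position'][1]*640,d['position'][0]*480],1).tolist()) for d in models.mark_of(n,p)][:5])
        except Exception as e: print(n,e)
E
```

```text
pics
{'clock': 0.0, 'joint_positions': [1.281, 0.333, -0.065, 1.461, 0.022, 1.35, -0.088], 'qvel': [-0.001, 0.001, -0.0, 0.001, 0.001, 0.0, 0.0], 'joint_torque': [0.0, -62.325, 0.025, -38.991, -0.061, 0.04, 0.0], 'tool_pos': [0.165, -0.603, 0.244], 'orientation': [0.991, 0.133, -0.0, -0.001], 'contact_force': [-0.179, -0.315, -0.557], 'torque': [-0.057, -0.016, -0.001], 'grip_force': 0.0, 'finger_gap': 0.087}
side 44.73449132844681 313.1921787465349 230.80411866795225 [[0.94, -0.342, 0.004], [-0.228, -0.637, -0.736], [0.254, 0.691, -0.677]] [-0.554, 0.142, 1.596]
sealer [(0.69, [257.6, 182.6]), (0.68, [285.2, 189.6])]
tray_floor [(0.62, [284.0, 176.0])]
guard_edge [(0.75, [283.7, 139.3])]
carton_a [(0.88, [287.6, 176.0]), (0.74, [309.6, 172.8]), (0.6, [197.6, 205.2]), (0.59, [304.7, 234.8])]
carton_open [(0.77, [255.6, 180.7]), (0.23, [287.7, 176.6])]
tote [(0.7, [313.8, 284.3])]
lid_hinge [(0.91, [328.2, 285.5]), (0.74, [245.0, 242.3]), (0.16, [288.9, 174.5])]
lid_edge [(0.84, [332.6, 242.7])]
jar [(0.93, [371.9, 216.8])]
oil_bottle [(0.96, [389.7, 247.1]), (0.32, [253.8, 180.3])]
c
[... 475 characters left out ...]
loor [(0.84, [192.9, 221.7])]
guard_edge [(0.8, [183.5, 216.6]), (0.56, [393.6, 307.6]), (0.36, [466.0, 290.3])]
carton_a [(0.85, [261.6, 232.2]), (0.83, [196.2, 190.4]), (0.73, [189.4, 221.0]), (0.6, [179.3, 323.8])]
carton_open [(0.79, [185.7, 253.6])]
tote [(0.77, [331.8, 243.4])]
lid_hinge [(0.65, [364.7, 239.5]), (0.64, [187.8, 222.1]), (0.58, [194.7, 225.0])]
lid_edge [(0.9, [384.4, 236.3])]
jar [(0.35, [194.3, 192.9])]
oil_bottle [(0.62, [314.4, 158.4])]
can [(0.98, [253.7, 289.5])]
tape_roll [(0.75, [367.4, 170.2])]
brush [(0.88, [394.0, 309.4])]
bowl [(0.67, [464.5, 292.3]), (0.17, [332.1, 245.1])]
carton_a_mid [(0.77, [193.2, 191.9]), (0.75, [261.3, 233.9]), (0.22, [313.6, 156.8])]
```

View pics/side0.png

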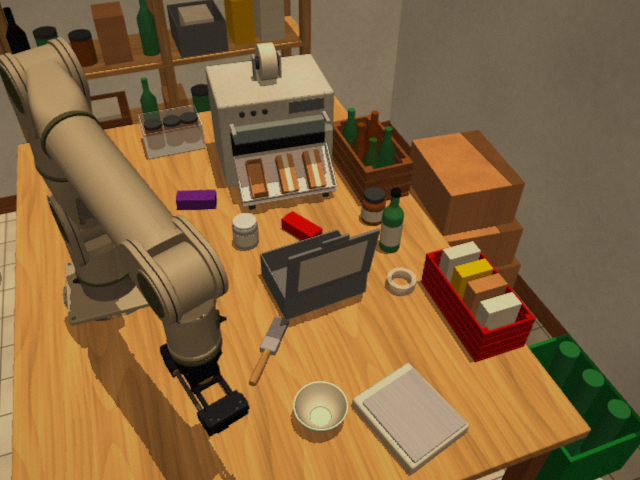

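View pics/top0.png

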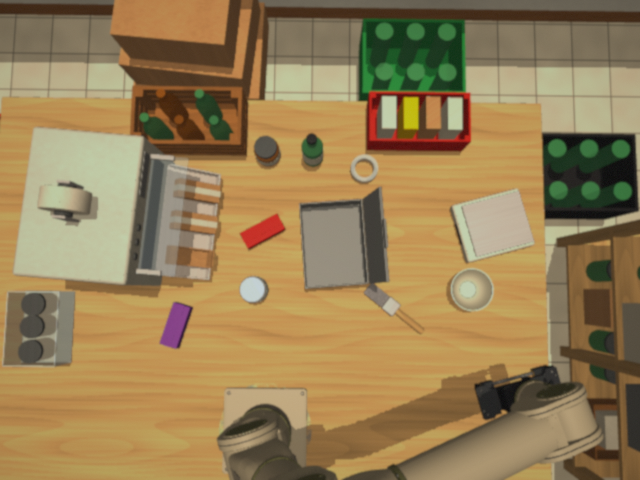

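The side view shows the tray with the open carton at (257,180), brown with no band, and the two banded sealed cartons at (288,173) and (314,168). Two look-alikes lie on the table and don't count: a red block at (301,228) and a purple one at (197,200). In the top view the sealed cartons are at (195,222) and (197,190), the open one at (193,258), and the tote is at (335,245) with its lid hinged on the right. I'll confirm with an enlarged crop.

```bash
python3 - <<'E'
from h import *
a=cv2.imread('pics/side0.png');b=cv2.imread('pics/top0.png')
def cr(im,x,y,w,h,s): return cv2.resize(im[y:y+h,x:x+w],None,fx=s,fy=s,interpolation=cv2.INTER_CUBIC)
# left: side tray 225-345 x 105-215 ; right: top tray 130-230x145-295
A=cr(a,225,110,130,100,3); B=cr(b,130,145,100,150,4); C=cr(a,250,220,140,100,2.8)
o=np.zeros((600,800,3),np.uint8); o[:300,:390]=A; o[:600,400:800]=B; o[310:310+C.shape[0],:C.shape[1]]=C[:290]
cv2.imwrite('pics/crop1.png',o)
E
```

```text
(no output)
```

View pics/crop1.png

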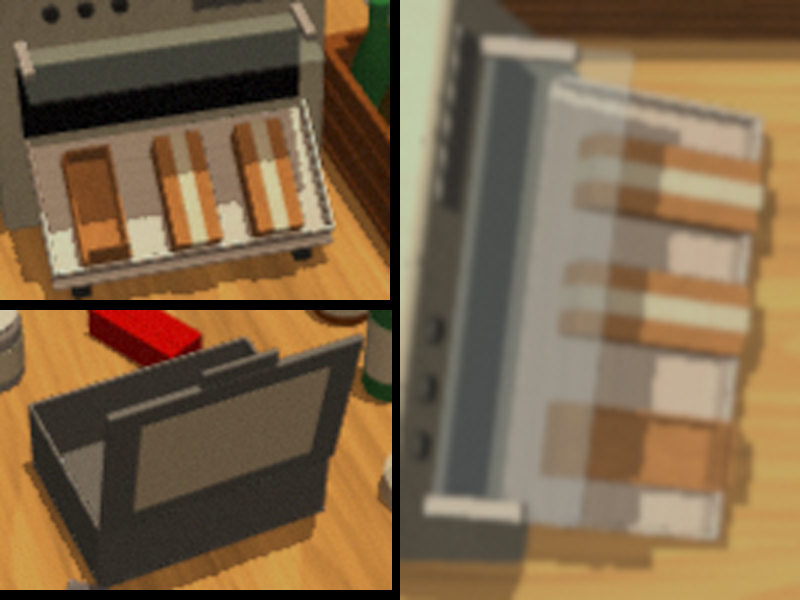

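The crop confirms it: the two banded, closed cartons are the targets, and the third (leftmost in the side view) is open. Next I'll fit the sealer and tote poses.

```bash
cat > fit.py <<'E'
from h import *
from scipy.optimize import least_squares
S=optics.read_camera('side');T=optics.read_camera('top')
a=np.radians(35);u=np.array([np.cos(a),0,np.sin(a)]);n=np.array([-np.sin(a),0,np.cos(a)]);F=np.array([0,0,.07]);ey=np.array([0,1.,0])
def W(P,L): 
    c,s=np.cos(P[2]),np.sin(P[2]); return np.array([P[0]+c*L[0]-s*L[1],P[1]+s*L[0]+c*L[1],L[2]])
# sealer local y: +y = z x x ; local x ~ +Y world => local y ~ -X world
cor=lambda sy:F-.061*u+.022*n+sy*.15*ey
def rs(P):
    c=lambda y:F-.061*u+.04*n+y*ey
    o=[(S,cor(1),(242.7,200.7)),(S,cor(-1),(335.7,187.7)),(T,cor(-1),(220,174.5)),(T,cor(1),(210.5,280)),
       (T,c(P[3]),(220,196)),(T,c(P[4]),(216.5,227.5)),
       (S,F,(284,176)),(T,F,(192.9,221.7)),(S,[-.015,0,.222],(283.7,139.3)),(T,[-.015,0,.222],(183.5,216.6)),
       (S,F+.02*n+P[3]*ey,(313.9,170.6)),(T,F+.02*n+P[3]*ey,(193.2,191.9)),(S,F+P[4]*ey,(287.6,176)),(S,F+P[3]*ey,(309.6,172.8)),(T,F+P[4]*ey,(189.4,221)),(T,F+P[3]*ey,(196.2,190.4)),
       (S,F+P[5]*ey,(255.6,180.7)),(T,F+P[5]*ey,(185.7,253.6))]
    return np.concatenate([proj(p,W(P,np.array(L)))-uv for p,L,uv in o])
r=least_squares(rs,[.5,.25,1.5,-.09,0,.09],loss='soft_l1',f_scale=2)
print('sealer',np.round(r.x,4));print(np.round(rs(r.x).reshape(-1,2),1).tolist())
P=r.x
for y in P[3:6]: print('carton mid',np.round(W(P,F+.02*n+y*ey),4))
print('lidcheck')
def lid(th,d,y,t=0): # d from hinge
    return np.array([.0875-d*np.cos(th)+t*np.sin(th),y,.085+d*np.sin(th)+t*np.cos(th)])
def rt(Q):
    h,w=.0875,.1175;th=Q[3]
    o=[(S,[-h,-w,.085],(261.4,253.9)),(S,[h,-w,0],(286.4,318.2)),(T,[-h,w,.085],(301,206)),(T,[-h,-w,.085],(304,289)),
     (S,lid(th,.175,-w),(289.3,257.5)),(S,lid(th,.175,w),(379.3,230)),(T,lid(th,.175,w),(380,190)),(T,lid(th,.175,-w),(387,283)),
     (S,[h,0,.085],(328.2,285.5)),(T,[h,0,.085],(364.7,239.5)),(S,lid(th,.175,0),(332.6,242.7)),(T,lid(th,.175,0),(384.4,236.3)),
     (S,[0,0,0],(313.8,284.3)),(T,[0,0,0],(331.8,243.4))]
    return np.concatenate([proj(p,W(Q,np.array(L)))-uv for p,L,uv in o])
r=least_squares(rt,[.45,-.15,-1.57,1.8],loss='soft_l1',f_scale=2)
print('tote',np.round(r.x,4));print(np.round(rt(r.x).reshape(-1,2),1).tolist())
Q=r.x
for nme,p,uv,z in [('red',T,(262,232),.04),('purple',T,(177,326),.04),('can',T,(253.7,289.5),0),('jar',T,(266,149),.1),('oil',T,(314,150),.12),('brush',T,(394,309),0),('tape',T,(364,169),.03),('oilS',S,(389.7,247.1),0),('jarS',S,(371.9,216.8),0)]: print(nme,np.round(atz(p,uv,z),3))
np.save('fit.npy',np.array([P,np.r_[Q,0,0]]))
E
python3 fit.py
```

```text
sealer [ 0.5702  0.2111  1.4878 -0.0871 -0.0039  0.0886]
[[-1.2, -0.8], [0.1, -3.5], [1.0, -0.8], [-1.7, -0.3], [1.2, -0.9], [1.3, -3.0], [0.7, -0.3], [-1.6, 1.7], [0.6, -1.7], [-0.3, 0.3], [-1.6, -1.3], [4.6, -0.0], [-1.7, -0.5], [1.7, -1.4], [2.1, 1.0], [-1.2, 2.1], [1.4, -0.6], [1.8, 1.6]]
carton mid [0.6561 0.1925 0.0864]
carton mid [0.5731 0.1994 0.0864]
carton mid [0.4809 0.207  0.0864]
lidcheck
tote [ 0.5198 -0.1866 -1.5     1.7496]
[[-2.0, -1.5], [-1.7, 1.3], [-0.6, -3.8], [1.2, -1.4], [-2.6, -0.5], [-0.6, -1.4], [1.1, -3.4], [0.9, -0.8], [-1.5, -1.9], [1.8, 1.3], [1.3, -0.3], [0.1, -2.3], [-1.2, -1.5], [2.4, 1.7]]
red [0.551 0.018 0.04 ]
purple [0.287 0.248 0.04 ]
can [0.39  0.043 0.   ]
jar [0.776 0.006 0.1  ]
oil [ 0.769 -0.127  0.12 ]
brush [ 0.339 -0.359  0.   ]
tape [ 0.738 -0.27   0.03 ]
oilS [ 0.78  -0.131  0.   ]
jarS [0.786 0.01  0.   ]
```

```bash
cat >> h.py <<'E'
A35=np.radians(35);U=np.array([np.cos(A35),0,np.sin(A35)]);N=np.array([-np.sin(A35),0,np.cos(A35)]);EY=np.array([0,1.,0]);F=np.array([0,0,.07])
def frame(P): return np.array([[np.cos(P[2]),-np.sin(P[2]),0],[np.sin(P[2]),np.cos(P[2]),0],[0,0,1]]), np.array([P[0],P[1],0])
def trayRt(P,u,y,nn): # TCP pose so grasp point sits at (u,y,n) in tray_floor slope coordinates
    Rw,t=frame(P); R=Rw@np.stack([U,-EY,-N],1); return Rw@(F+u*U+y*EY+(nn+.003)*N)+t, R
def toteRt(Q,x,y,z): # grasp point at tote local x,y,z, tool down
    Rw,t=frame(Q); R=Rw@np.array([[-1.,0,0],[0,1,0],[0,0,-1]]); return Rw@np.array([x,y,z+.003])+t, R
def plan(wps):
    s=telemetry.get_state(); p0=np.array(s['tool_pos']);R0=Rn.from_quat(s['orientation'])
    print('t',s['clock'],'pos',np.round(p0,4),'gap',s['finger_gap'],'grip',s['grip_force'],'f',np.round(s['contact_force'],1),'q',np.round(s['joint_positions'],2))
    for p,R in wps:
        r=(R0.inv()*Rn.from_matrix(R)).as_rotvec(degrees=True) if R is not None else np.zeros(3)
        print('mm',np.round(R0.inv().apply(np.array(p)-p0)*1000,1),'deg',np.round(r,1),'|w',np.round(p,3))
E
python3 - <<'E'
from h import *
P,Q=np.load('fit.npy'); Q=Q[:4]
w=optics.read_camera('wrist');print(w['vfov'],np.round(w['tool_from_camera'],3).tolist())
s=telemetry.get_state();R0=Rn.from_quat(s['orientation'])
pg,Rg=trayRt(P,0,-.045,.2)
from scipy.spatial.transform import Slerp
R2=toteRt(Q,0,0,0)[1]
plan([([.165,-.603,.37],None),([.42,-.40,.39],R2),([.52,-.05,.38],R2),(pg,Rg)])
E
```

```text
69.75427176713464 [[-0.001, -0.967, -0.254, 0.069], [1.0, -0.001, -0.002, -0.001], [0.001, -0.254, 0.967, -0.14], [0.0, 0.0, 0.0, 1.0]]
t 1.75 pos [ 0.1648 -0.6029  0.2446] gap 0.08702525497483123 grip 0.0 f [ 0.5  0.6 -0.9] q [ 1.28  0.33 -0.06  1.46  0.02  1.35 -0.09]
mm [ 2.000e-01  1.000e-01 -1.254e+02] deg [0. 0. 0.] |w [ 0.165 -0.603  0.37 ]
mm [ 299.7 -128.4 -145.4] deg [  0.    0.  -78.8] |w [ 0.42 -0.4   0.39]
mm [ 488.4 -439.7 -135.5] deg [  0.    0.  -78.8] |w [ 0.52 -0.05  0.38]
mm [ 608.  -553.5    8.3] deg [ 21.3  30.5 -67.7] |w [0.605 0.091 0.236]
```

Emit:
servo_tool:
  steps:
    - {"xyz": [0,0,-0.05],"delta_rot": [0,0,0],"claw": 0.066}
    - {"xyz": [0,0,-0.1],"delta_rot": [0,0,0],"claw": 0.066}
    - {"xyz": [0,0,-0.14],"delta_rot": [0,0,0],"claw": 0.066}
    - {"xyz": [0.04,-0.01,-0.14],"delta_rot": [0,0,-8],"claw": 0.066}
    - {"xyz": [0.08,-0.02,-0.14],"delta_rot": [0,0,-16],"claw": 0.066}
    - {"xyz": [0.12,-0.04,-0.14],"delta_rot": [0,0,-24],"claw": 0.066}
    - {"xyz": [0.16,-0.06,-0.14],"delta_rot": [0,0,-32],"claw": 0.066}
    - {"xyz": [0.2,-0.08,-0.14],"delta_rot": [0,0,-40],"claw": 0.066}
    - {"xyz": [0.24,-0.1,-0.14],"delta_rot": [0,0,-48],"claw": 0.066}
    - {"xyz": [0.27,-0.12,-0.14],"delta_rot": [0,0,-56],"claw": 0.066}
    - {"xyz": [0.3,-0.14,-0.14],"delta_rot": [0,0,-64],"claw": 0.066}
    - {"xyz": [0.32,-0.17,-0.14],"delta_rot": [0,0,-72],"claw": 0.066}
    - {"xyz": [0.34,-0.2,-0.14],"delta_rot": [0,0,-78.8],"claw": 0.066}
    - {"xyz": [0.37,-0.24,-0.14],"delta_rot": [0,0,-78.8],"claw": 0.066}
    - {"xyz": [0.4,-0.28,-0.14],"delta_rot": [0,0,-78.8],"claw": 0.066}
    - {"xyz": [0.43,-0.32,-0.14],"delta_rot": [0,0,-78.8],"claw": 0.066}
    - {"xyz": [0.46,-0.36,-0.14],"delta_rot": [0,0,-78.8],"claw": 0.066}
    - {"xyz": [0.48,-0.4,-0.14],"delta_rot": [0,0,-78.8],"claw": 0.066}
    - {"xyz": [0.488,-0.44,-0.136],"delta_rot": [0,0,-78.8],"claw": 0.066}
    - {"xyz": [0.488,-0.44,-0.136],"delta_rot": [0,0,-78.8],"claw": 0.066}

```text
clock: 3.75
tool_pos: [0.5193, -0.0429, 0.3809]
orientation: [0.678, 0.735, 0.001, -0.0]
contact_force: [0.1, -0.9, 0.9]
finger_gap: 0.066
grip_force: 0.0
```

```bash
python3 - <<'E'
from h import *
P,Q=np.load('fit.npy'); Q=Q[:4]
plan([trayRt(P,0,-.045,.2)])
E
```

```text
t 3.75 pos [ 0.5193 -0.0429  0.3809] gap 0.06603502961265241 grip 0.0 f [ 0.1 -0.9  0.9] q [ 0.61  0.11 -0.67  1.47  0.07  1.59  0.03]
mm [126.7  96.6 144.8] deg [-2.8 34.8  9.1] |w [0.605 0.091 0.236]
```

Emit:
servo_tool:
  steps:
    - {"xyz": [0.02,0.02,0.02],"delta_rot": [-0.5,6,1.5],"claw": 0.066}
    - {"xyz": [0.05,0.04,0.05],"delta_rot": [-1,12,3],"claw": 0.066}
    - {"xyz": [0.075,0.06,0.08],"delta_rot": [-1.5,18,4.5],"claw": 0.066}
    - {"xyz": [0.1,0.08,0.11],"delta_rot": [-2,24,6],"claw": 0.066}
    - {"xyz": [0.12,0.09,0.135],"delta_rot": [-2.5,30,8],"claw": 0.066}
    - {"xyz": [0.127,0.097,0.145],"delta_rot": [-2.8,34.8,9.1],"claw": 0.066}
    - {"xyz": [0.127,0.097,0.145],"delta_rot": [-2.8,34.8,9.1],"claw": 0.066}
    - {"xyz": [0.127,0.097,0.145],"delta_rot": [-2.8,34.8,9.1],"claw": 0.066}
    - {"xyz": [0.127,0.097,0.145],"delta_rot": [-2.8,34.8,9.1],"claw": 0.066}

```text
clock: 4.65
tool_pos: [0.6077, 0.0838, 0.2372]
orientation: [0.705, 0.644, 0.221, -0.201]
contact_force: [0.1, 0.3, 0.9]
finger_gap: 0.0664
grip_force: 0.0
```

```bash
python3 - <<'E'
from h import *
P,Q=np.load('fit.npy'); Q=Q[:4]
plan([trayRt(P,0,-.045,.2)])
s=telemetry.get_state();w=wristcal(optics.read_camera('wrist'),s)
im=w['frame'].copy();Rw,t=frame(P)
for y,hh in zip(P[3:6],(.04,.04,.032)):
    c=np.array([F+a*.06*U+(y+b*.025)*EY+hh*N for a,b in[(-1,-1),(1,-1),(1,1),(-1,1)]])@Rw.T+t
    cv2.polylines(im,[proj(w,c).round().astype(int)],True,(0,255,0),1)
save('w1.png',im); np.save('w1.npy',w['frame'])
E
```

```text
t 4.65 pos [0.6077 0.0838 0.2372] gap 0.06640050454009533 grip 0.0 f [0.1 0.3 0.9] q [ 0.67  0.41 -0.72  1.59 -0.36  1.2   0.03]
mm [ 5.5 -3.   4.9] deg [ 0.4  0.3 -0.3] |w [0.605 0.091 0.236]
```

View pics/w1.png

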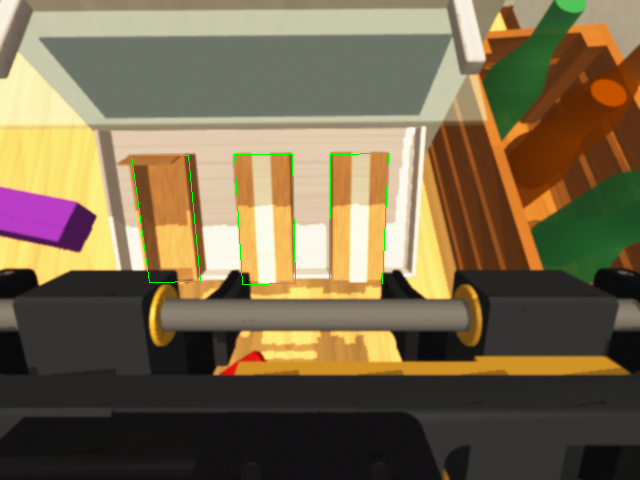

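The overlay matches both sealed cartons to 1–2 px: right one at (360,218), middle one at (265,218). The open carton is at (165,215). I'll take the right one first.

```bash
python3 - <<'E'
from h import *
P,Q=np.load('fit.npy'); Q=Q[:4]
plan([trayRt(P,0,P[3],.10),trayRt(P,-.002,P[3],.034)])
E
```

```text
t 4.7 pos [0.6077 0.084  0.2373] gap 0.06568592005218327 grip 0.0 f [ 0.9 -0.2  0. ] q [ 0.67  0.41 -0.72  1.59 -0.36  1.2   0.03]
mm [  6.   38.5 105.1] deg [ 0.4  0.2 -0.3] |w [0.652 0.145 0.154]
mm [  4.2  38.1 171.1] deg [ 0.4  0.2 -0.3] |w [0.655 0.181 0.099]
```

Emit:
servo_tool:
  steps:
    - {"xyz": [0.003,0.02,0.04],"delta_rot": [0,0,0],"claw": 0.066}
    - {"xyz": [0.006,0.038,0.08],"delta_rot": [0.2,0.2,-0.2],"claw": 0.066}
    - {"xyz": [0.006,0.038,0.105],"delta_rot": [0.4,0.2,-0.3],"claw": 0.066}
    - {"xyz": [0.006,0.038,0.105],"delta_rot": [0.4,0.2,-0.3],"claw": 0.066}
    - {"xyz": [0.006,0.038,0.105],"delta_rot": [0.4,0.2,-0.3],"claw": 0.066}
    - {"xyz": [0.006,0.038,0.105],"delta_rot": [0.4,0.2,-0.3],"claw": 0.066}

```text
clock: 5.3
tool_pos: [0.652, 0.1436, 0.1549]
orientation: [0.703, 0.645, 0.221, -0.204]
contact_force: [-0.5, -0.5, 0.1]
finger_gap: 0.0658
grip_force: 0.0
```

```bash
python3 - <<'E'
from h import *
P,Q=np.load('fit.npy'); Q=Q[:4]
plan([trayRt(P,-.002,P[3],.034)])
E
```

```text
t 5.3 pos [0.652  0.1436 0.1549] gap 0.06581083574877437 grip 0.0 f [-0.5 -0.5  0.1] q [ 0.52  0.58 -0.7   1.56 -0.29  1.03 -0.03]
mm [-1.1 -0.1 67.2] deg [ 0.1 -0.  -0.1] |w [0.655 0.181 0.099]
```

Well aligned. Next: descend, close, and lift 120 mm square to the slope.

Emit:
servo_tool:
  squeeze: 35
  steps:
    - {"xyz": [-0.001,0,0.02],"delta_rot": [0,0,0],"claw": 0.066}
    - {"xyz": [-0.001,0,0.04],"delta_rot": [0,0,0],"claw": 0.066}
    - {"xyz": [-0.001,0,0.055],"delta_rot": [0,0,0],"claw": 0.066}
    - {"xyz": [-0.001,0,0.067],"delta_rot": [0,0,0],"claw": 0.066}
    - {"xyz": [-0.001,0,0.067],"delta_rot": [0,0,0],"claw": 0.066}
    - {"xyz": [-0.001,0,0.067],"delta_rot": [0,0,0],"claw": 0.066}
    - {"xyz": [-0.001,0,0.067],"delta_rot": [0,0,0],"claw": 0.045}
    - {"xyz": [-0.001,0,0.067],"delta_rot": [0,0,0],"claw": 0.04}
    - {"xyz": [-0.001,0,0.067],"delta_rot": [0,0,0],"claw": 0.04}
    - {"xyz": [-0.001,0,0.067],"delta_rot": [0,0,0],"claw": 0.04}
    - {"xyz": [-0.001,0,0.067],"delta_rot": [0,0,0],"claw": 0.04}
    - {"xyz": [-0.001,0,0.067],"delta_rot": [0,0,0],"claw": 0.04}

```text
clock: 6.5
tool_pos: [0.6548, 0.182, 0.098]
orientation: [0.703, 0.645, 0.221, -0.205]
contact_force: [2.5, -3.9, 5.9]
finger_gap: 0.0498
grip_force: 35.0
```

Emit:
servo_tool:
  steps:
    - {"xyz": [0,0,-0.01],"delta_rot": [0,0,0],"claw": 0.04}
    - {"xyz": [0,0,-0.025],"delta_rot": [0,0,0],"claw": 0.04}
    - {"xyz": [0,0,-0.045],"delta_rot": [0,0,0],"claw": 0.04}
    - {"xyz": [0,0,-0.065],"delta_rot": [0,0,0],"claw": 0.04}
    - {"xyz": [0,0,-0.085],"delta_rot": [0,0,0],"claw": 0.04}
    - {"xyz": [0,0,-0.105],"delta_rot": [0,0,0],"claw": 0.04}
    - {"xyz": [0,0,-0.125],"delta_rot": [0,0,0],"claw": 0.04}
    - {"xyz": [0,0,-0.14],"delta_rot": [0,0,0],"claw": 0.04}
    - {"xyz": [0,0,-0.14],"delta_rot": [0,0,0],"claw": 0.04}
    - {"xyz": [0,0,-0.14],"delta_rot": [0,0,0],"claw": 0.04}

```text
clock: 7.5
tool_pos: [0.6473, 0.1023, 0.2116]
orientation: [0.702, 0.645, 0.22, -0.205]
contact_force: [0.4, -0.2, -2.4]
finger_gap: 0.0495
grip_force: 35.0
```

```bash
python3 - <<'E'
from h import *
P,Q=np.load('fit.npy'); Q=Q[:4]
R=toteRt(Q,0,0,0)[1]
plan([([.60,.03,.30],R),toteRt(Q,-.005,.045,.26),toteRt(Q,-.005,.045,.16)])
E
```

```text
t 7.5 pos [0.6473 0.1023 0.2116] gap 0.049539629418660816 grip 34.96560771949589 f [ 0.4 -0.2 -2.4] q [ 0.58  0.52 -0.7   1.51 -0.31  1.16 -0.01]
mm [ -11.6  -41.4 -115.9] deg [  2.5 -35.   -8.7] |w [0.6  0.03 0.3 ]
mm [-205.3  -59.3 -206.5] deg [  2.5 -35.   -8.7] |w [ 0.564 -0.178  0.263]
mm [-262.8  -58.9 -124.7] deg [  2.5 -35.   -8.7] |w [ 0.564 -0.178  0.163]
```

Emit:
servo_tool:
  steps:
    - {"xyz": [-0.002,-0.007,-0.02],"delta_rot": [0.5,-6,-1.5],"claw": 0.04}
    - {"xyz": [-0.004,-0.014,-0.04],"delta_rot": [0.8,-12,-3],"claw": 0.04}
    - {"xyz": [-0.006,-0.02,-0.06],"delta_rot": [1.2,-18,-4.5],"claw": 0.04}
    - {"xyz": [-0.009,-0.03,-0.08],"delta_rot": [1.6,-24,-6],"claw": 0.04}
    - {"xyz": [-0.011,-0.036,-0.1],"delta_rot": [2,-30,-7.5],"claw": 0.04}
    - {"xyz": [-0.02,-0.041,-0.12],"delta_rot": [2.5,-35,-8.7],"claw": 0.04}
    - {"xyz": [-0.045,-0.044,-0.132],"delta_rot": [2.5,-35,-8.7],"claw": 0.04}
    - {"xyz": [-0.075,-0.047,-0.146],"delta_rot": [2.5,-35,-8.7],"claw": 0.04}
    - {"xyz": [-0.105,-0.05,-0.16],"delta_rot": [2.5,-35,-8.7],"claw": 0.04}
    - {"xyz": [-0.135,-0.053,-0.174],"delta_rot": [2.5,-35,-8.7],"claw": 0.04}
    - {"xyz": [-0.165,-0.056,-0.188],"delta_rot": [2.5,-35,-8.7],"claw": 0.04}
    - {"xyz": [-0.19,-0.058,-0.2],"delta_rot": [2.5,-35,-8.7],"claw": 0.04}
    - {"xyz": [-0.205,-0.059,-0.206],"delta_rot": [2.5,-35,-8.7],"claw": 0.04}
    - {"xyz": [-0.22,-0.059,-0.186],"delta_rot": [2.5,-35,-8.7],"claw": 0.04}
    - {"xyz": [-0.24,-0.059,-0.157],"delta_rot": [2.5,-35,-8.7],"claw": 0.04}
    - {"xyz": [-0.263,-0.059,-0.125],"delta_rot": [2.5,-35,-8.7],"claw": 0.04}
    - {"xyz": [-0.263,-0.059,-0.125],"delta_rot": [2.5,-35,-8.7],"claw": 0.04}
    - {"xyz": [-0.263,-0.059,-0.125],"delta_rot": [2.5,-35,-8.7],"claw": 0.04}
    - {"xyz": [-0.263,-0.059,-0.125],"delta_rot": [2.5,-35,-8.7],"claw": 0.04}

```text
clock: 9.4
tool_pos: [0.5659, -0.1783, 0.1656]
orientation: [0.681, 0.732, 0.001, 0.001]
contact_force: [1.1, -0.0, -2.3]
finger_gap: 0.0501
grip_force: 35.0
```

```bash
python3 - <<'E'
from h import *
P,Q=np.load('fit.npy'); Q=Q[:4]
plan([toteRt(Q,-.005,.045,.08),toteRt(Q,-.005,.045,.039)])
s=telemetry.get_state();w=wristcal(optics.read_camera('wrist'),s);im=w['frame'].copy();Rw,t=frame(Q)
for h,v in [(.0875,.1175),(.0835,.1135)]:
    c=np.array([[-h,-v,.085],[h,-v,.085],[h,v,.085],[-h,v,.085]])@Rw.T+t
    cv2.polylines(im,[proj(w,c).round().astype(int)],True,(0,255,0),1)
p=optics.read_camera('side');g=p['frame'].copy()
Z=cv2.resize(g[150:310,230:400],None,fx=2.8,fy=2.8)
o=np.zeros((600,800,3),np.uint8);o[:360,:480]=cv2.resize(im,(480,360));o[:448,480:]=cv2.resize(g[170:310,270:370],(320,448));save('w2.png',o)
E
```

```text
t 9.4 pos [ 0.5659 -0.1783  0.1656] gap 0.05013897994548118 grip 34.965540426783264 f [ 1.1 -0.  -2.3] q [ 0.63  0.36 -0.5   1.63  0.18  1.19  0.17]
mm [ 0.  -1.8 82.6] deg [0.2 0.  0.1] |w [ 0.564 -0.178  0.083]
mm [ 1.000e-01 -2.000e+00  1.236e+02] deg [0.2 0.  0.1] |w [ 0.564 -0.178  0.042]
```

View pics/w2.png

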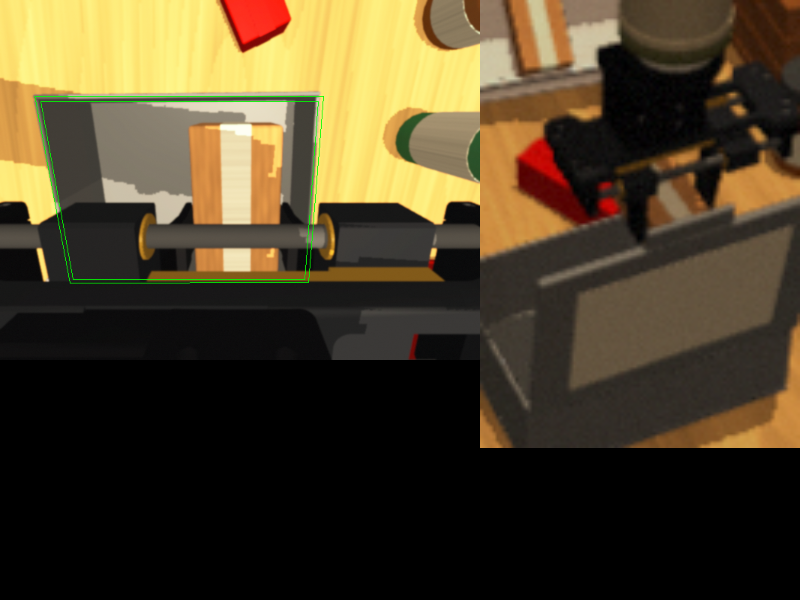

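The tote outline fits, and the carton hangs level at about (235,195), clear of the walls and lid. Lowering it.

Emit:
servo_tool:
  steps:
    - {"xyz": [0,-0.001,0.025],"delta_rot": [0,0,0],"claw": 0.04}
    - {"xyz": [0,-0.002,0.05],"delta_rot": [0,0,0],"claw": 0.04}
    - {"xyz": [0,-0.002,0.075],"delta_rot": [0,0,0],"claw": 0.04}
    - {"xyz": [0,-0.002,0.095],"delta_rot": [0,0,0],"claw": 0.04}
    - {"xyz": [0,-0.002,0.11],"delta_rot": [0,0,0],"claw": 0.04}
    - {"xyz": [0,-0.002,0.118],"delta_rot": [0,0,0],"claw": 0.04}
    - {"xyz": [0,-0.002,0.122],"delta_rot": [0,0,0],"claw": 0.04}
    - {"xyz": [0,-0.002,0.123],"delta_rot": [0,0,0],"claw": 0.04}
    - {"xyz": [0,-0.002,0.123],"delta_rot": [0,0,0],"claw": 0.04}
    - {"xyz": [0,-0.002,0.123],"delta_rot": [0,0,0],"claw": 0.04}

```text
clock: 10.5
tool_pos: [0.5631, -0.179, 0.0412]
orientation: [0.681, 0.732, 0.0, 0.001]
contact_force: [0.1, 0.1, -3.5]
finger_gap: 0.0497
grip_force: 35.0
```

Emit:
servo_tool:
  steps:
    - {"xyz": [0,0,0.001],"delta_rot": [0,0,0],"claw": 0.04}
    - {"xyz": [0,0,0.002],"delta_rot": [0,0,0],"claw": 0.04}
    - {"xyz": [0,0,0.002],"delta_rot": [0,0,0],"claw": 0.04}

```text
clock: 10.8
tool_pos: [0.5631, -0.179, 0.0404]
orientation: [0.681, 0.732, 0.0, 0.001]
contact_force: [-5.8, 2.0, 15.0]
finger_gap: 0.0496
grip_force: 35.0
```

In contact with the floor. Release, wait, then retreat upward.

Emit:
servo_tool:
  steps:
    - {"xyz": [0,0,-0.001],"delta_rot": [0,0,0],"claw": 0.05}
    - {"xyz": [0,0,-0.001],"delta_rot": [0,0,0],"claw": 0.055}
    - {"xyz": [0,0,-0.001],"delta_rot": [0,0,0],"claw": 0.066}
    - {"xyz": [0,0,-0.001],"delta_rot": [0,0,0],"claw": 0.066}
    - {"xyz": [0,0,-0.015],"delta_rot": [0,0,0],"claw": 0.066}
    - {"xyz": [0,0,-0.035],"delta_rot": [0,0,0],"claw": 0.066}
    - {"xyz": [0,0,-0.07],"delta_rot": [0,0,0],"claw": 0.066}
    - {"xyz": [0,0,-0.11],"delta_rot": [0,0,0],"claw": 0.066}
    - {"xyz": [0,0,-0.15],"delta_rot": [0,0,0],"claw": 0.066}
    - {"xyz": [0,0,-0.19],"delta_rot": [0,0,0],"claw": 0.066}
    - {"xyz": [0,0,-0.22],"delta_rot": [0,0,0],"claw": 0.066}
    - {"xyz": [0,0,-0.22],"delta_rot": [0,0,0],"claw": 0.066}
    - {"xyz": [0,0,-0.22],"delta_rot": [0,0,0],"claw": 0.066}

```text
clock: 12.1
tool_pos: [0.5627, -0.1789, 0.2595]
orientation: [0.681, 0.732, 0.001, 0.001]
contact_force: [0.7, 0.0, -0.0]
finger_gap: 0.0661
grip_force: 0.0
```

```bash
python3 - <<'E'
from h import *
P,Q=np.load('fit.npy'); Q=Q[:4]
R=toteRt(Q,0,0,0)[1]
plan([([.57,0.0,.32],R),trayRt(P,0,P[4],.174),trayRt(P,0,P[4],.1)])
E
```

```text
t 12.1 pos [ 0.5627 -0.1789  0.2595] gap 0.06613772067539306 grip 0.0 f [ 0.7  0.  -0. ] q [ 0.65  0.29 -0.51  1.52  0.14  1.37  0.2 ]
mm [177.8  20.2 -60.6] deg [0.1 0.  0. ] |w [0.57 0.   0.32]
mm [287.5  23.5  44.4] deg [-2.6 34.9  8.6] |w [0.566 0.11  0.215]
mm [329.5  29.9 105. ] deg [-2.6 34.9  8.6] |w [0.569 0.152 0.154]
```

Emit:
servo_tool:
  steps:
    - {"xyz": [0.04,0.004,-0.02],"delta_rot": [0,0,0],"claw": 0.066}
    - {"xyz": [0.08,0.008,-0.04],"delta_rot": [0,0,0],"claw": 0.066}
    - {"xyz": [0.12,0.012,-0.055],"delta_rot": [0,0,0],"claw": 0.066}
    - {"xyz": [0.16,0.016,-0.06],"delta_rot": [-0.5,6,1.5],"claw": 0.066}
    - {"xyz": [0.18,0.018,-0.05],"delta_rot": [-0.9,12,3],"claw": 0.066}
    - {"xyz": [0.2,0.02,-0.03],"delta_rot": [-1.3,18,4.5],"claw": 0.066}
    - {"xyz": [0.23,0.021,0],"delta_rot": [-1.8,24,6],"claw": 0.066}
    - {"xyz": [0.26,0.022,0.02],"delta_rot": [-2.2,30,7.5],"claw": 0.066}
    - {"xyz": [0.288,0.024,0.044],"delta_rot": [-2.6,34.9,8.6],"claw": 0.066}
    - {"xyz": [0.3,0.026,0.062],"delta_rot": [-2.6,34.9,8.6],"claw": 0.066}
    - {"xyz": [0.314,0.028,0.083],"delta_rot": [-2.6,34.9,8.6],"claw": 0.066}
    - {"xyz": [0.329,0.03,0.105],"delta_rot": [-2.6,34.9,8.6],"claw": 0.066}
    - {"xyz": [0.329,0.03,0.105],"delta_rot": [-2.6,34.9,8.6],"claw": 0.066}
    - {"xyz": [0.329,0.03,0.105],"delta_rot": [-2.6,34.9,8.6],"claw": 0.066}
    - {"xyz": [0.329,0.03,0.105],"delta_rot": [-2.6,34.9,8.6],"claw": 0.066}

```text
clock: 13.6
tool_pos: [0.5696, 0.1504, 0.1543]
orientation: [0.702, 0.645, 0.221, -0.203]
contact_force: [-0.1, 0.1, -0.5]
finger_gap: 0.0661
grip_force: 0.0
```

```bash
python3 - <<'E'
from h import *
P,Q=np.load('fit.npy'); Q=Q[:4]
plan([trayRt(P,-.002,P[4],.034)])
s=telemetry.get_state();w=wristcal(optics.read_camera('wrist'),s);im=w['frame'].copy();Rw,t=frame(P)
for y,hh in zip(P[4:6],(.04,.032)):
    c=np.array([F+a*.06*U+(y+b*.025)*EY+hh*N for a,b in[(-1,-1),(1,-1),(1,1),(-1,1)]])@Rw.T+t
    cv2.polylines(im,[proj(w,c).round().astype(int)],True,(0,255,0),1)
save('w3.png',im)
E
```

```text
t 13.6 pos [0.5696 0.1504 0.1543] gap 0.06610864309405813 grip 0.0 f [-0.1  0.1 -0.5] q [ 0.56  0.4  -0.68  1.79 -0.43  0.98  0.08]
mm [-0.7 -0.5 66.8] deg [ 0.   0.  -0.1] |w [0.572 0.188 0.099]
```

View pics/w3.png

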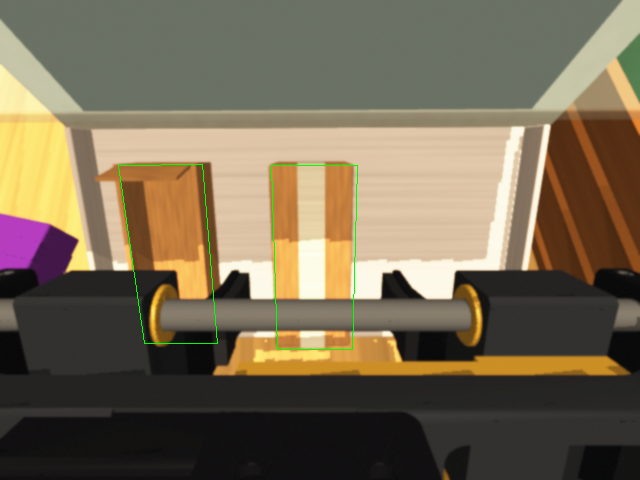

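The middle carton at (311,250) sits about 1 mm left of the model. The left finger clears the open carton, whose right wall is near (212,240). Grasping.

Emit:
servo_tool:
  squeeze: 35
  steps:
    - {"xyz": [-0.001,-0.001,0.02],"delta_rot": [0,0,0],"claw": 0.066}
    - {"xyz": [-0.001,-0.001,0.04],"delta_rot": [0,0,0],"claw": 0.066}
    - {"xyz": [-0.001,-0.001,0.055],"delta_rot": [0,0,0],"claw": 0.066}
    - {"xyz": [-0.001,-0.001,0.067],"delta_rot": [0,0,0],"claw": 0.066}
    - {"xyz": [-0.001,-0.001,0.067],"delta_rot": [0,0,0],"claw": 0.066}
    - {"xyz": [-0.001,-0.001,0.067],"delta_rot": [0,0,0],"claw": 0.066}
    - {"xyz": [-0.001,-0.001,0.067],"delta_rot": [0,0,0],"claw": 0.045}
    - {"xyz": [-0.001,-0.001,0.067],"delta_rot": [0,0,0],"claw": 0.04}
    - {"xyz": [-0.001,-0.001,0.067],"delta_rot": [0,0,0],"claw": 0.04}
    - {"xyz": [-0.001,-0.001,0.067],"delta_rot": [0,0,0],"claw": 0.04}
    - {"xyz": [-0.001,-0.001,0.067],"delta_rot": [0,0,0],"claw": 0.04}
    - {"xyz": [-0.001,-0.001,0.067],"delta_rot": [0,0,0],"claw": 0.04}

```text
clock: 14.85
tool_pos: [0.5711, 0.1887, 0.0984]
orientation: [0.702, 0.646, 0.221, -0.204]
contact_force: [-2.9, -4.2, 5.7]
finger_gap: 0.0498
grip_force: 35.0
```

Emit:
servo_tool:
  steps:
    - {"xyz": [0,0,-0.01],"delta_rot": [0,0,0],"claw": 0.04}
    - {"xyz": [0,0,-0.025],"delta_rot": [0,0,0],"claw": 0.04}
    - {"xyz": [0,0,-0.045],"delta_rot": [0,0,0],"claw": 0.04}
    - {"xyz": [0,0,-0.065],"delta_rot": [0,0,0],"claw": 0.04}
    - {"xyz": [0,0,-0.085],"delta_rot": [0,0,0],"claw": 0.04}
    - {"xyz": [0,0,-0.105],"delta_rot": [0,0,0],"claw": 0.04}
    - {"xyz": [0,0,-0.125],"delta_rot": [0,0,0],"claw": 0.04}
    - {"xyz": [0,0,-0.14],"delta_rot": [0,0,0],"claw": 0.04}
    - {"xyz": [0,0,-0.14],"delta_rot": [0,0,0],"claw": 0.04}
    - {"xyz": [0,0,-0.14],"delta_rot": [0,0,0],"claw": 0.04}

```text
clock: 15.85
tool_pos: [0.5644, 0.1088, 0.2124]
orientation: [0.702, 0.646, 0.221, -0.204]
contact_force: [-0.2, 1.0, -3.4]
finger_gap: 0.0494
grip_force: 35.0
```

```bash
python3 - <<'E'
from h import *
P,Q=np.load('fit.npy'); Q=Q[:4]
R=toteRt(Q,0,0,0)[1]
plan([([.52,.03,.30],R),toteRt(Q,-.005,-.045,.26),toteRt(Q,-.005,-.045,.16)])
E
```

```text
t 15.85 pos [0.5644 0.1088 0.2124] gap 0.04938146451300257 grip 34.99886476434767 f [-0.2  1.  -3.4] q [ 0.63  0.32 -0.67  1.73 -0.45  1.13  0.1 ]
mm [ -17.2  -37.8 -118.9] deg [  2.6 -34.9  -8.6] |w [0.52 0.03 0.3 ]
mm [-217.   -65.2 -213.3] deg [  2.6 -34.9  -8.6] |w [ 0.475 -0.185  0.263]
mm [-274.3  -65.  -131.4] deg [  2.6 -34.9  -8.6] |w [ 0.475 -0.185  0.163]
```

Emit:
servo_tool:
  steps:
    - {"xyz": [-0.003,-0.006,-0.02],"delta_rot": [0.5,-6,-1.5],"claw": 0.04}
    - {"xyz": [-0.006,-0.012,-0.04],"delta_rot": [0.8,-12,-3],"claw": 0.04}
    - {"xyz": [-0.009,-0.018,-0.06],"delta_rot": [1.2,-18,-4.5],"claw": 0.04}
    - {"xyz": [-0.012,-0.025,-0.08],"delta_rot": [1.6,-24,-6],"claw": 0.04}
    - {"xyz": [-0.015,-0.031,-0.1],"delta_rot": [2,-30,-7.5],"claw": 0.04}
    - {"xyz": [-0.025,-0.038,-0.122],"delta_rot": [2.6,-34.9,-8.6],"claw": 0.04}
    - {"xyz": [-0.05,-0.042,-0.135],"delta_rot": [2.6,-34.9,-8.6],"claw": 0.04}
    - {"xyz": [-0.08,-0.046,-0.15],"delta_rot": [2.6,-34.9,-8.6],"claw": 0.04}
    - {"xyz": [-0.11,-0.05,-0.164],"delta_rot": [2.6,-34.9,-8.6],"claw": 0.04}
    - {"xyz": [-0.14,-0.054,-0.178],"delta_rot": [2.6,-34.9,-8.6],"claw": 0.04}
    - {"xyz": [-0.17,-0.058,-0.192],"delta_rot": [2.6,-34.9,-8.6],"claw": 0.04}
    - {"xyz": [-0.2,-0.062,-0.206],"delta_rot": [2.6,-34.9,-8.6],"claw": 0.04}
    - {"xyz": [-0.217,-0.065,-0.213],"delta_rot": [2.6,-34.9,-8.6],"claw": 0.04}
    - {"xyz": [-0.234,-0.065,-0.19],"delta_rot": [2.6,-34.9,-8.6],"claw": 0.04}
    - {"xyz": [-0.254,-0.065,-0.16],"delta_rot": [2.6,-34.9,-8.6],"claw": 0.04}
    - {"xyz": [-0.274,-0.065,-0.131],"delta_rot": [2.6,-34.9,-8.6],"claw": 0.04}
    - {"xyz": [-0.274,-0.065,-0.131],"delta_rot": [2.6,-34.9,-8.6],"claw": 0.04}
    - {"xyz": [-0.274,-0.065,-0.131],"delta_rot": [2.6,-34.9,-8.6],"claw": 0.04}
    - {"xyz": [-0.274,-0.065,-0.131],"delta_rot": [2.6,-34.9,-8.6],"claw": 0.04}

```text
clock: 17.75
tool_pos: [0.476, -0.1842, 0.1648]
orientation: [0.681, 0.732, 0.001, 0.001]
contact_force: [0.2, 0.4, -2.2]
finger_gap: 0.0497
grip_force: 35.0
```

```bash
python3 - <<'E'
from h import *
P,Q=np.load('fit.npy'); Q=Q[:4]
plan([toteRt(Q,-.005,-.045,.08),toteRt(Q,-.005,-.045,.037)])
s=telemetry.get_state();w=wristcal(optics.read_camera('wrist'),s);save('w4.png',w['frame'])
E
```

```text
t 17.75 pos [ 0.476  -0.1842  0.1648] gap 0.04974702115287618 grip 34.99890594743192 f [ 0.2  0.4 -2.2] q [ 0.71  0.17 -0.47  1.84  0.09  1.14  0.28]
mm [-0.4 -1.7 81.8] deg [0.2 0.  0.1] |w [ 0.475 -0.185  0.083]
mm [ -0.4  -1.8 124.8] deg [0.2 0.  0.1] |w [ 0.475 -0.185  0.04 ]
```

View pics/w4.png

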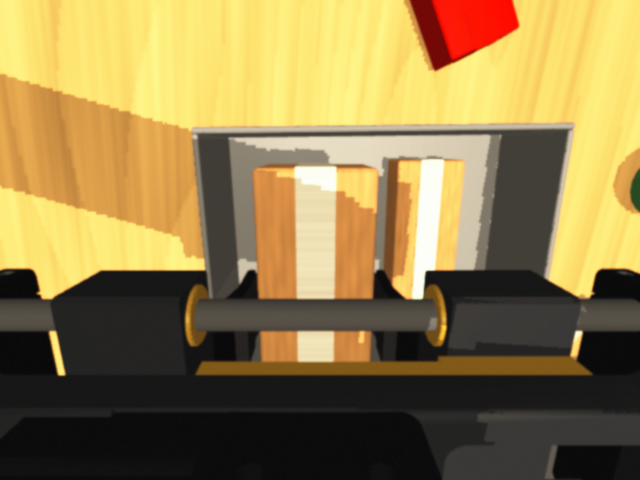

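The first carton lies flat on the right, around (425,230). The second hangs clear of it at (315,260). Lowering it.

Emit:
servo_tool:
  steps:
    - {"xyz": [0,-0.001,0.025],"delta_rot": [0,0,0],"claw": 0.04}
    - {"xyz": [0,-0.002,0.05],"delta_rot": [0,0,0],"claw": 0.04}
    - {"xyz": [0,-0.002,0.075],"delta_rot": [0,0,0],"claw": 0.04}
    - {"xyz": [0,-0.002,0.095],"delta_rot": [0,0,0],"claw": 0.04}
    - {"xyz": [0,-0.002,0.11],"delta_rot": [0,0,0],"claw": 0.04}
    - {"xyz": [0,-0.002,0.118],"delta_rot": [0,0,0],"claw": 0.04}
    - {"xyz": [0,-0.002,0.122],"delta_rot": [0,0,0],"claw": 0.04}
    - {"xyz": [0,-0.002,0.124],"delta_rot": [0,0,0],"claw": 0.04}
    - {"xyz": [0,-0.002,0.124],"delta_rot": [0,0,0],"claw": 0.04}
    - {"xyz": [0,-0.002,0.124],"delta_rot": [0,0,0],"claw": 0.04}

```text
clock: 18.8
tool_pos: [0.4734, -0.1845, 0.0406]
orientation: [0.681, 0.732, 0.0, 0.001]
contact_force: [-5.2, 2.4, 8.0]
finger_gap: 0.0497
grip_force: 35.0
```

Emit:
servo_tool:
  steps:
    - {"xyz": [0,0,-0.002],"delta_rot": [0,0,0],"claw": 0.05}
    - {"xyz": [0,0,-0.002],"delta_rot": [0,0,0],"claw": 0.055}
    - {"xyz": [0,0,-0.002],"delta_rot": [0,0,0],"claw": 0.066}
    - {"xyz": [0,0,-0.002],"delta_rot": [0,0,0],"claw": 0.066}
    - {"xyz": [0,0,-0.015],"delta_rot": [0,0,0],"claw": 0.066}
    - {"xyz": [0,0,-0.035],"delta_rot": [0,0,0],"claw": 0.066}
    - {"xyz": [0,0,-0.07],"delta_rot": [0,0,0],"claw": 0.066}
    - {"xyz": [0,0,-0.11],"delta_rot": [0,0,0],"claw": 0.066}
    - {"xyz": [0,0,-0.15],"delta_rot": [0,0,0],"claw": 0.06}
    - {"xyz": [0,0,-0.2],"delta_rot": [0,0,0],"claw": 0.05}
    - {"xyz": [0,0,-0.25],"delta_rot": [0,0,0],"claw": 0.03}
    - {"xyz": [0,0,-0.3],"delta_rot": [0,0,0],"claw": 0.01}
    - {"xyz": [0,0,-0.325],"delta_rot": [0,0,0],"claw": 0.01}
    - {"xyz": [0,0,-0.325],"delta_rot": [0,0,0],"claw": 0.01}
    - {"xyz": [0,0,-0.325],"delta_rot": [0,0,0],"claw": 0.01}

```text
clock: 20.3
tool_pos: [0.4727, -0.1842, 0.3647]
orientation: [0.681, 0.732, 0.0, 0.001]
contact_force: [0.3, -0.3, -0.4]
finger_gap: 0.02
grip_force: 0.0
```

```bash
python3 - <<'E'
from h import *
P,Q=np.load('fit.npy'); Q=Q[:4]
# tip at local (xtip,z): TCP = tip+22mm ; front face 9.5 mm ahead (tool +x)
def tp(xf,z,y=0): p,R=toteRt(Q,xf+.0095,y,z+.019); return p,R
plan([tp(.165,.34,-.02),tp(.165,.225)])
s=telemetry.get_state();w=wristcal(optics.read_camera('wrist'),s)
p=optics.read_camera('top')
o=np.zeros((600,800,3),np.uint8);o[:360,:480]=cv2.resize(w['frame'],(480,360));o[:420,480:]=cv2.resize(p['frame'][180:310,290:400],(320,420));save('w5.png',o)
E
```

```text
t 20.3 pos [ 0.4727 -0.1842  0.3647] gap 0.020000420501101256 grip 0.0 f [ 0.3 -0.3 -0.4] q [ 0.73  0.06 -0.46  1.54  0.03  1.55  0.33]
mm [-180.2   26.6    2.8] deg [0.1 0.  0.1] |w [ 0.512 -0.362  0.362]
mm [-180.2   46.5  117.8] deg [0.1 0.  0.1] |w [ 0.532 -0.361  0.247]
```

View pics/w5.png

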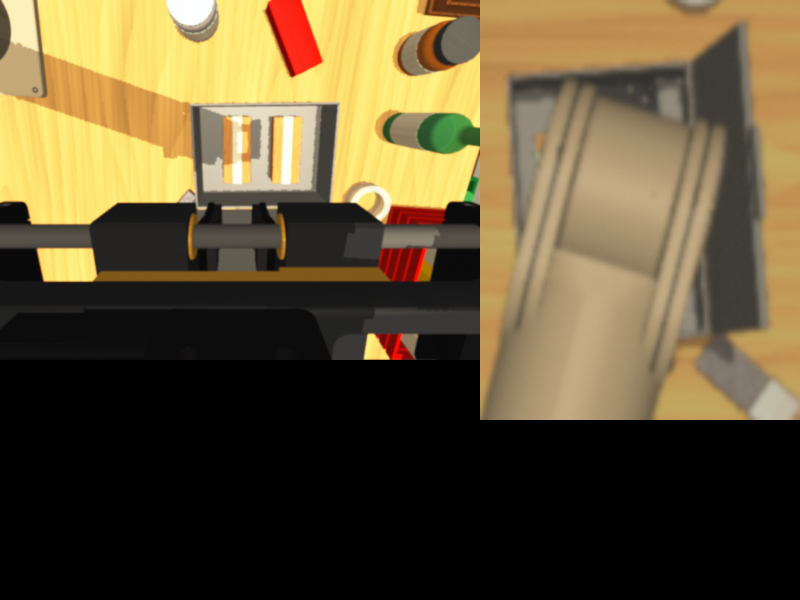

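Both cartons lie flat side by side, at (237,150) and (286,150), with the lid still open. Moving over behind the lid.

Emit:
servo_tool:
  steps:
    - {"xyz": [-0.04,0.008,0],"delta_rot": [0,0,0],"claw": 0.02}
    - {"xyz": [-0.08,0.016,0],"delta_rot": [0,0,0],"claw": 0.02}
    - {"xyz": [-0.12,0.024,0],"delta_rot": [0,0,0],"claw": 0.02}
    - {"xyz": [-0.16,0.034,0],"delta_rot": [0,0,0],"claw": 0.02}
    - {"xyz": [-0.182,0.044,0],"delta_rot": [0,0,0],"claw": 0.02}
    - {"xyz": [-0.182,0.046,0],"delta_rot": [0,0,0],"claw": 0.02}
    - {"xyz": [-0.182,0.046,0.03],"delta_rot": [0,0,0],"claw": 0.02}
    - {"xyz": [-0.182,0.046,0.06],"delta_rot": [0,0,0],"claw": 0.02}
    - {"xyz": [-0.182,0.046,0.09],"delta_rot": [0,0,0],"claw": 0.02}
    - {"xyz": [-0.182,0.046,0.118],"delta_rot": [0,0,0],"claw": 0.02}
    - {"xyz": [-0.182,0.046,0.118],"delta_rot": [0,0,0],"claw": 0.02}
    - {"xyz": [-0.182,0.046,0.118],"delta_rot": [0,0,0],"claw": 0.02}
    - {"xyz": [-0.182,0.046,0.118],"delta_rot": [0,0,0],"claw": 0.02}

```text
clock: 21.7
tool_pos: [0.5324, -0.3626, 0.2479]
orientation: [0.681, 0.732, 0.001, 0.001]
contact_force: [0.9, -0.3, -0.2]
finger_gap: 0.0201
grip_force: 0.0
```

```bash
python3 - <<'E'
from h import *
P,Q=np.load('fit.npy'); Q=Q[:4]
def tp(xf,z,y=0): return toteRt(Q,xf+.0095,y,z+.019)
t=.005
plan([tp(.125,.225),tp(.095,.225)]+[tp(.0875-.14*np.cos(th)+t*np.sin(th),.085+.14*np.sin(th)+t*np.cos(th)) for th in np.radians(np.arange(80,-1,-10))])
E
```

```text
t 21.7 pos [ 0.5324 -0.3626  0.2479] gap 0.020133388269603914 grip 0.0 f [ 0.9 -0.3 -0.2] q [ 0.8   0.4  -0.37  1.39  0.14  1.38  0.5 ]
mm [42.  -0.   0.9] deg [0.1 0.1 0.1] |w [ 0.529 -0.321  0.247]
mm [72.  -0.   0.9] deg [0.1 0.1 0.1] |w [ 0.527 -0.291  0.247]
mm [98.9  0.   2.1] deg [0.1 0.1 0.1] |w [ 0.525 -0.264  0.246]
mm [122.7   0.    7.6] deg [0.1 0.1 0.1] |w [ 0.524 -0.24   0.24 ]
mm [145.2   0.   17.1] deg [0.1 0.1 0.1] |w [ 0.522 -0.218  0.231]
mm [165.7   0.   30.3] deg [0.1 0.1 0.1] |w [ 0.521 -0.197  0.217]
mm [183.6  -0.   46.9] deg [0.1 0.1 0.1] |w [ 0.519 -0.18   0.201]
mm [198.3  -0.   66.4] deg [0.1 0.1 0.1] |w [ 0.518 -0.165  0.181]
mm [ 2.094e+02 -1.000e-01  8.820e+01] deg [0.1 0.1 0.1] |w [ 0.517 -0.154  0.16 ]
mm [ 2.166e+02 -1.000e-01  1.115e+02] deg [0.1 0.1 0.1] |w [ 0.517 -0.147  0.136]
mm [ 2.196e+02 -2.000e-01  1.357e+02] deg [0.1 0.1 0.1] |w [ 0.517 -0.144  0.112]
```

Emit:
servo_tool:
  steps:
    - {"xyz": [0.02,0,0.001],"delta_rot": [0,0,0],"claw": 0.02}
    - {"xyz": [0.042,0,0.001],"delta_rot": [0,0,0],"claw": 0.02}
    - {"xyz": [0.057,0,0.001],"delta_rot": [0,0,0],"claw": 0.02}
    - {"xyz": [0.072,0,0.001],"delta_rot": [0,0,0],"claw": 0.02}
    - {"xyz": [0.086,0,0.001],"delta_rot": [0,0,0],"claw": 0.02}
    - {"xyz": [0.099,0,0.002],"delta_rot": [0,0,0],"claw": 0.02}
    - {"xyz": [0.111,0,0.004],"delta_rot": [0,0,0],"claw": 0.02}
    - {"xyz": [0.123,0,0.008],"delta_rot": [0,0,0],"claw": 0.02}
    - {"xyz": [0.134,0,0.012],"delta_rot": [0,0,0],"claw": 0.02}
    - {"xyz": [0.145,0,0.017],"delta_rot": [0,0,0],"claw": 0.02}
    - {"xyz": [0.156,0,0.023],"delta_rot": [0,0,0],"claw": 0.02}
    - {"xyz": [0.166,0,0.03],"delta_rot": [0,0,0],"claw": 0.02}
    - {"xyz": [0.175,0,0.038],"delta_rot": [0,0,0],"claw": 0.02}
    - {"xyz": [0.184,0,0.047],"delta_rot": [0,0,0],"claw": 0.02}
    - {"xyz": [0.191,0,0.056],"delta_rot": [0,0,0],"claw": 0.02}
    - {"xyz": [0.198,0,0.066],"delta_rot": [0,0,0],"claw": 0.02}
    - {"xyz": [0.204,0,0.077],"delta_rot": [0,0,0],"claw": 0.02}
    - {"xyz": [0.209,0,0.088],"delta_rot": [0,0,0],"claw": 0.02}
    - {"xyz": [0.213,0,0.1],"delta_rot": [0,0,0],"claw": 0.02}
    - {"xyz": [0.217,0,0.112],"delta_rot": [0,0,0],"claw": 0.02}

```text
clock: 23.7
tool_pos: [0.5163, -0.146, 0.133]
orientation: [0.681, 0.732, 0.0, 0.0]
contact_force: [-0.7, -0.3, 0.6]
finger_gap: 0.0199
grip_force: 0.3
```

Emit:
servo_tool:
  steps:
    - {"xyz": [0.002,0,0.008],"delta_rot": [0,0,0],"claw": 0.02}
    - {"xyz": [0.003,0,0.014],"delta_rot": [0,0,0],"claw": 0.02}
    - {"xyz": [0.003,0,0.019],"delta_rot": [0,0,0],"claw": 0.02}
    - {"xyz": [0.003,0,0.019],"delta_rot": [0,0,0],"claw": 0.02}

```text
clock: 24.1
tool_pos: [0.5161, -0.143, 0.1159]
orientation: [0.681, 0.732, 0.0, -0.0]
contact_force: [-4.5, 2.2, 10.4]
finger_gap: 0.0195
grip_force: 5.0
```

Emit:
servo_tool:
  steps:
    - {"xyz": [0,0,0.001],"delta_rot": [0,0,0],"claw": 0.02}
    - {"xyz": [0,0,0.001],"delta_rot": [0,0,0],"claw": 0.02}
    - {"xyz": [0,0,-0.03],"delta_rot": [0,0,0],"claw": 0.02}
    - {"xyz": [0,0,-0.08],"delta_rot": [0,0,0],"claw": 0.02}
    - {"xyz": [0,0,-0.13],"delta_rot": [0,0,0],"claw": 0.02}
    - {"xyz": [-0.05,0,-0.18],"delta_rot": [0,0,0],"claw": 0.02}
    - {"xyz": [-0.1,0,-0.22],"delta_rot": [0,0,0],"claw": 0.02}
    - {"xyz": [-0.15,0,-0.24],"delta_rot": [0,0,0],"claw": 0.02}
    - {"xyz": [-0.18,0,-0.24],"delta_rot": [0,0,0],"claw": 0.02}
    - {"xyz": [-0.18,0,-0.24],"delta_rot": [0,0,0],"claw": 0.02}
    - {"xyz": [-0.18,0,-0.24],"delta_rot": [0,0,0],"claw": 0.02}
    - {"xyz": [-0.18,0,-0.24],"delta_rot": [0,0,0],"claw": 0.02}

```text
clock: 25.3
tool_pos: [0.529, -0.3222, 0.3546]
orientation: [0.681, 0.732, 0.001, -0.0]
contact_force: [0.5, -0.0, 1.0]
finger_gap: 0.02
grip_force: 0.0
```

```bash
python3 - <<'E'
from h import *
Q=np.load('fit.npy')[1][:4]
plan([])
s=telemetry.get_state();w=wristcal(optics.read_camera('wrist'),s);p=optics.read_camera('side')
Rw,t=frame(Q);g=cv2.resize(p['frame'][140:340,220:420],(600,600),interpolation=cv2.INTER_CUBIC)
for z,c in [(.093,(0,255,0)),(.107,(255,0,0))]:
    L=np.array([[-.0875,-.1175,z],[-.0875,.1175,z]])@Rw.T+t
    q=((proj(p,L)-[220,140])*3).round().astype(int);cv2.line(g,tuple(map(int,q[0])),tuple(map(int,q[1])),c,1)
o=np.zeros((600,800,3),np.uint8);o[:,:600]=g;o[:150,600:]=cv2.resize(w['frame'],(200,150));save('end.png',o)
E
```

```text
t 25.3 pos [ 0.529  -0.3222  0.3546] gap 0.020012416382850014 grip 0.0 f [ 0.5 -0.   1. ] q [ 0.76  0.32 -0.39  1.27  0.12  1.58  0.47]
```

View pics/end.png

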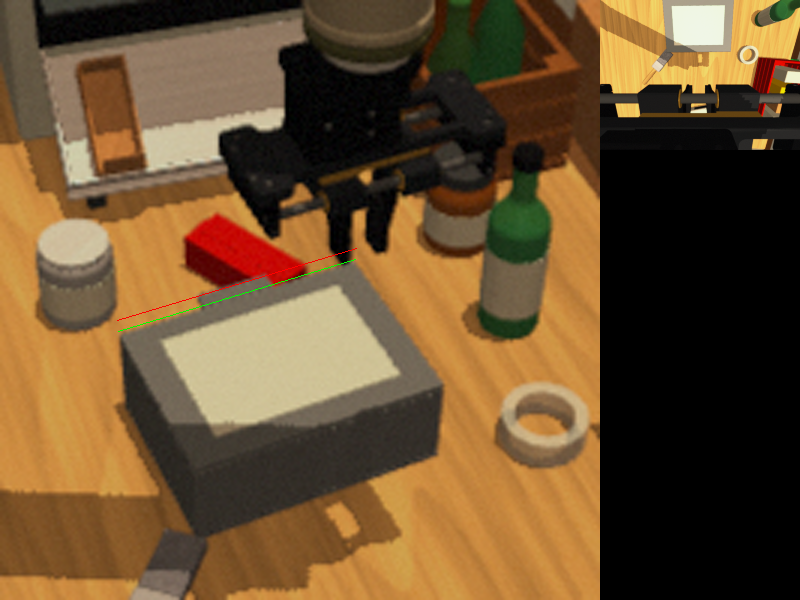

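The lid's free edge lies on the green line, its shut height, running from (120,330) to (350,262). The open carton is still in the tray at (112,112) and nothing else has moved. Handing in.

```bash
python3 -c "
from h import *
print(ticket.job_done())"
```

```text
the job is handed in; nothing more can be done
None
```

I laid both sealed cartons flat side by side in the tote, shut its lid, left the open carton in the tray, and handed the job in at about 25 s on the robot clock; no verdict came back.

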